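Clamp an offcut with the ratchet bar clamp and keep it squeezed

ROBOT

A 6-joint arm with a two-finger parallel gripper is mounted at the origin on a cart in front of the work surface, level with it; the furniture and walls round the work are solid. World frame = base frame: x ahead of the robot, y to its left, z up, the work surface at z = 0. Lengths are in m, angles in degrees, forces in N, time in s.
With the tool pointing down it reaches from about 0.275 to 0.85 m from the base axis. Payload 19 kg.
Tool frame: the origin (TCP) lies at the very end of the fingers, on their centre line; the grasp point (between the pads) lies 19 mm behind it; z points along the fingers, y is the line along which they close (so a half turn about z gives the same grasp; the last joint's range is limited). The gripper opens to 85 mm and grips with 20 to 120 N. Pads are 22 mm wide; open, the fingers measure 114 mm over their backs; the gripper's body (76 mm by 85 mm) begins 54 mm behind the grasp point. The pads swing forward as they close: fully open they stand 13 mm farther back than shut.
Start: joints at [63.656, 8.623, 82.357, -0, 89.026, -7.678], TCP at [0.184, 0.545, 0.231] pointing down, gripper open.
Joint ranges: [-160.23, 160.23], [-39.13, 120.54], [6.94, 153.29], [-79.49, 259.48], [9.18, 160.14], [-161.06, 161.06]. Speed limits (degrees/s): [108.29, 108.29, 127.2, 172.46, 172.46, 172.46].

INTERFACE

Orientations are given as a 3x3 rotation matrix whose columns are the frame's x, y, z axes.
In Python, from workcell import r, get_image, trace gives the robot as it stands.
- The arm moves only by the tool move_arm, never from a script. Its argument "targets" is a list of rows, each a list of 3 entries, a list of its own where there are three numbers: the shift along the tool's x, y, z in m, then the turn, a rotation vector about the tool's x, y, z in rad, then the opening, from 0 (shut) to 1 (fully open). In form: [[[x, y, z], [rx, ry, rz], grip], ...]. A call has 1 to 20 rows; each row shifts and turns the commanded pose from where the row before left it, along the tool's axes as they then stand; what a row does not reach is not made up. A row lasts 1/10 s, in which the tool goes at most 50 mm and 8.59 degrees, less where a joint would pass 70% of its speed; a pose out of reach is approached as far as the arm can. A call with a gripper value outside its range is refused whole. The fingers move at their own pace and stop on an object; the grip force is fixed at half the most. Time passes only in rows, so rows that do not move let the fingers close. It gives the time, the measured TCP pose, the force, the opening and the grip force at its end, in the units of the state.
- r.state(): the state, without advancing time (a new reading comes with each control period).
- get_image(name): name is "side" or "top"; returns a dict with "image" (400x640x3 uint8, red, green, blue), "mtx" (3x3 intrinsics, pixels), "R" (3x3) and "t" (3): a world point X has camera coordinates R X + t. Camera axes: x right, y down, z forward; pixel columns grow to the right and rows downward; lengths in m; the calibration is good to about 2 mm. A picture is of the moment at which its call begins. There is no depth.
- r.close_job(): hands the job in; it is judged then, once.
Trained networks look in the newest picture that a camera, given by its name, has taken for a name from the list of things; names that differ only in an ending like _2 or _b are one class to them, and where a whole thing is asked for, a point or a joint stands for the part that bears it (a point fixed in the world has none). Each returns a list of dicts, best first, with "conf" (0 to 1); they miss things now and then, are a little off and sometimes report something else, mostly with a low value. They report only what shows in the picture. A call takes as long as a camera call.
- trace(camera, target): "pixels" (400x640 bool, what is visible of it) and "bbox" ([left, top, width, height] in pixels, round what is visible of it).
The state is a dict: "time_s": time; "joint_pos": joint angles; "dq": joint speeds; "joint_efforts": joint torques, N m; "eef_pos": TCP position; "tcp_rot": TCP orientation; "wrist_force": force on the tool from outside, world axes, zero at the start; "torque": the same for the moment, N m; "finger_gap": finger opening in m; "grasp_force": force on a finger pad.
Only numpy, scipy, OpenCV 4.12 (cv2) and the standard library are available. Lean on these libraries where they do the work, as an engineer would, in place of code of your own. Each camera call takes 0.05 s, during which the arm holds its last target. There are 200 camera calls.

TASK

Lay the square-section wooden offcut lengthwise on the bed of the bench bar clamp, between the fixed end stop and the spring pad of the moving jaw, and let go of it. Then pump the clamp's two upright trigger levers until the jaw comes up and holds the wood firmly against the end stop, with its spring pad pressed in about half-way but never near its limit, which would crush the wood; move the jaw only with the trigger. Finish while still holding the trigger squeezed, and leave the other things on the bench where they are.

Things in the scene. Friction and masses are not known exactly. Their poses are not given: they have to be found in the camera images.
- offcut: Loose softwood offcut of square section, 38 x 130 x 38 mm (0.1 kg), lying on the bench to the robot's left. Origin: centre of its underside. Its y axis runs along its 130 mm length (either way round is fine), z up.
- clamp: Ratchet bar clamp, fixed to the bench. Origin: on the bench top, mid-width. x across it, y along it from the trigger to the end stop (robot's left at yaw 0), z up. Aluminium bed 90 mm wide, y -210 to +195 mm, top 12 mm up; the wood lies on it along x = 0. Black trigger housing y -205 to -105, 46 wide, 60 high. The jaw's toothed bar sticks out behind, to y -275.
- jaw: Moving steel jaw head (56 x 20 mm, top 52 mm above the bench) with toothed bar and spring pad. Origin: on the bed under the middle of the head, axes as the clamp. Slides along the clamp's +y to the end stop; about 4 N of friction keeps it where it is left. Travel 95 mm. At the start the pad is 180 to 208 mm from the stop.
- pad_face (a point): Centre of the rubber face of the jaw's spring pad (46 wide x 34 mm high), 31 mm above the bench, 34 mm in front of the jaw's middle when not pressed. It faces the end stop.
- stop_face (a point): Centre of the face of the fixed end stop, 31 mm above the bench, 169 mm along the clamp's y from its origin, facing the pad. The stop is 64 mm wide, 22 mm thick, its top 52 mm above the bench with a small rib to 61 mm.
- squeeze_point (a point): Fixed point 115 mm up, midway between the two upright trigger levers (one behind the other along the clamp's y, 155 mm behind its origin), level with the round rubber rolls at their tops (18 mm thick, 36 mm long in x). Squeezed together along y they move mirror-wise: 62 mm over the rolls at rest, about 36 mm fully squeezed. Rolls' top 124 mm. A spring (3 to 5 N) reopens them.
- trigger (a joint): Angle of the rear lever: 0 rest, 0.18 rad fully squeezed; the front one mirrors it. Squeezing ratchets the jaw forward 0.11 m per rad (5 mm teeth: a full stroke gives 15 to 20 mm); on opening the jaw stays. Jaw push = about 1.2 x grip force less 8 to 9 N: 15 to 22 N of grip suits. It presses firmly only while held squeezed.
- pad (a joint): How far the jaw's spring pad is pressed in, m: 0 free, 0.014 bottomed. The spring takes 2 N per mm. 3 to 10 mm (6 to 20 N) is a firm hold; more than 12 mm crushes the wood.
- flat_offcut: Bystander: flat softwood offcut, 64 x 210 x 18 mm, origin centre of underside, on the right. Leave it.
- tape_measure: Bystander: pocket tape measure, 38 x 83 x 62 mm, origin centre of underside, at the far left. Leave it.
- white_tub: Bystander: small white plastic tub, 65 x 76 x 56 mm, origin centre of underside, on the right. Leave it.

How it is judged (in metres and radians):
On the way, in this order (a step that is already met when the one before it is completed fails the run):
1. the offcut lies lengthwise on the bed between end stop and pad, let go (x of offcut in the frame of clamp between -0.02 and 0.02 m and z of offcut in the frame of clamp between 0.006 and 0.02 m and y of offcut in the frame of stop_face below -0.055 m and y of offcut in the frame of pad_face above 0.055 m and angle between the y axis of offcut and the y axis of clamp, either way round below 0.17 rad and angle between offcut's own z axis and vertical below 0.1 rad and contact force between the fingers and offcut below 0.2 N), for 0.2 s.
2. the pumped jaw presses the wood against the end stop (contact force between offcut and jaw above 1 N and y of offcut in the frame of stop_face above -0.07 m and value of joint pad above 0.001 m and value of joint trigger above 0.01 rad), for 0.1 s.
At the end, for the whole second after the job is handed in: Fingers still press the levers (over 3 N, trigger over 0.01 rad); the offcut lies on the bed, lengthwise within 0.17 rad and 20 mm of its middle line, ends within 5 mm of stop and pad, untouched by the fingers; the pad presses it with over 4 N and is pressed in 2.5 to 11.5 mm (all of step 1 and y of offcut in the frame of stop_face above -0.07 m and y of offcut in the frame of pad_face below 0.07 m and contact force between offcut and jaw above 4 N and value of joint pad between 0.0025 and 0.0115 m and value of joint trigger above 0.01 rad and contact force between the fingers and clamp above 3 N and linear speed of offcut below 0.02 m/s); the arm keeps its last pose, push and grip.
It fails at once if the wood is crushed: pad pressed in more than 12.5 mm (value of joint pad above 0.0125 m).
It fails at once if the jaw is pushed with the fingers instead of the trigger (contact force between the fingers and jaw above 3 N).
It fails at once if the flat offcut is moved more than 30 mm (distance of flat_offcut from where it was at the start of the episode above 0.03 m).
It fails at once if the tape measure is moved more than 30 mm (distance of tape_measure from where it was at the start of the episode above 0.03 m).
It fails at once if the white tub is moved more than 30 mm (distance of white_tub from where it was at the start of the episode above 0.03 m).
It also fails if it takes over 61 s, if anything falls off the work surface, if the arm or the gripper's body presses on something with over 40 N, if the wrist force passes 120 N, or if a joint passes its speed limit or range.

## Working session

There is one attempt and no reset: what is moved stays moved. The work goes in short steps, Python scripts to look and compute and a tool call to move; the robot and the scene stay as the last step left them, time stands still between calls to the robot, and variables do not carry over. Pictures are saved under pics/ and viewed, at most 10 in all, crops included, and the job is handed in when it is done.

Besides the shell and the picture viewer there is one more tool, called as name(argument=value, ...) on one line, values as JSON. move_arm: Moves the arm, as the interface text tells. Its arguments: {"type":"object","properties":{"targets":{"type":"array","items":{"type":"array"}}},"required":["targets"]}

```bash
mkdir -p pics; ls; cat > h.py <<'E'
import numpy as np, cv2
from workcell import r, get_image, trace
def ray(im,px,z):
    K,R,t=[np.array(im[k],float) for k in("mtx","R","t")]
    d=R.T@np.linalg.inv(K)@np.array([px[0],px[1],1.]);c=-R.T@t
    return c+d*(z-c[2])/d[2]
def proj(im,X):
    K,R,t=[np.array(im[k],float) for k in("mtx","R","t")]
    p=K@(R@np.array(X,float)+t);return p[:2]/p[2]
E
python3 - <<'E'
from h import *
for c in("top","side"):
    im=get_image(c);cv2.imwrite(f"pics/{c}0.png",im["image"][:,:,::-1])
    print(c,np.round(-np.array(im["R"]).T@im["t"],3),np.round(im["R"],2).tolist())
    for n in("offcut","clamp","jaw","trigger","pad","stop_face","flat_offcut","tape_measure","white_tub"):
        for d in trace(c,n)[:2]:
            m=d["pixels"].astype(np.uint8);print(n,round(d["conf"],2),d["bbox"],m.sum(),cv2.minAreaRect(np.argwhere(m)[:,::-1].astype(np.float32)) if m.any() else "")
print(r.state())
E
```

```text
pics
top [ 0.229 -0.027  1.466] [[0.02, -1.0, 0.01], [-0.99, -0.02, -0.17], [0.17, -0.0, -0.99]]
offcut 0.97 [177.5, 216.6, 44.8, 9.6] 593 ((198.2893524169922, 220.55076599121094), (13.821928024291992, 43.38945007324219), 85.91438293457031)
clamp 0.62 [272.0, 183.0, 152.8, 31.6] 3662 ((348.9109191894531, 199.08314514160156), (148.22225952148438, 28.91385269165039), 1.9749339818954468)
jaw 0.62 [274.1, 180.4, 151.4, 33.6] 3644 ((348.9155578613281, 198.80789184570312), (148.2301025390625, 29.334033966064453), 2.095252752304077)
jaw 0.54 [350.0, 190.0, 76.8, 16.4] 386 ((385.5, 197.5), (19.0, 75.0), 90.0)
stop_face 0.59 [276.6, 182.0, 146.2, 32.1] 3536 ((348.4222717285156, 199.0384521484375), (147.20654296875, 28.85382843017578), 1.7534046173095703)
flat_offcut 0.9 [429.5, 220.6, 73.3, 36.5] 1420 ((466.0448913574219, 239.02806091308594), (21.961280822753906, 68.58216094970703), 77.00537872314453)
tape_measure 0.88 [164.1, 156.2, 27.0, 15.7] 361 ((176.5, 163.0), (14.0, 29.0), 90.0)
white_tub 0.92 [445.8, 159.2, 26.5, 22.3] 541 ((458.0, 169.0), (22.0, 26.0), 90.0)
side [-0.073 -1.45   1.04
[... 1471 characters left out ...]

        8.90259723e+01, -7.67839920e+00]), 'dq': array([ 0.02462178,  0.06808172, -0.09617124, -0.0546864 , -0.03535272,
       -0.07370042]), 'joint_efforts': array([-8.93303841e-04, -7.12824798e+01, -5.71055460e+01, -3.18025313e-04,
        1.49148174e-03, -7.45112004e-06]), 'eef_pos': array([0.18402647, 0.54471791, 0.23125944]), 'tcp_rot': array([[-9.47406437e-01,  3.20032873e-01, -5.89090172e-05],
       [ 3.20032878e-01,  9.47406431e-01, -1.03015830e-04],
       [ 2.28423297e-05, -1.16450683e-04, -9.99999993e-01]]), 'wrist_force': array([0.36092636, 0.38389573, 0.98914489]), 'torque': array([-0.01564692,  0.01489724, -0.01545182]), 'grasp_force': 0.0, 'finger_gap': 0.08516366634809126}
```

```bash
python3 - <<'E'
from h import *
t=cv2.imread("pics/top0.png")[140:270,150:450];cv2.imwrite("pics/tz.png",cv2.resize(t,(780,338),interpolation=cv2.INTER_CUBIC))
s=cv2.imread("pics/side0.png")[140:290,250:430];cv2.imwrite("pics/sz.png",cv2.resize(s,(720,600),interpolation=cv2.INTER_CUBIC))
E
```

```text
(no output)
```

View pics/tz.png

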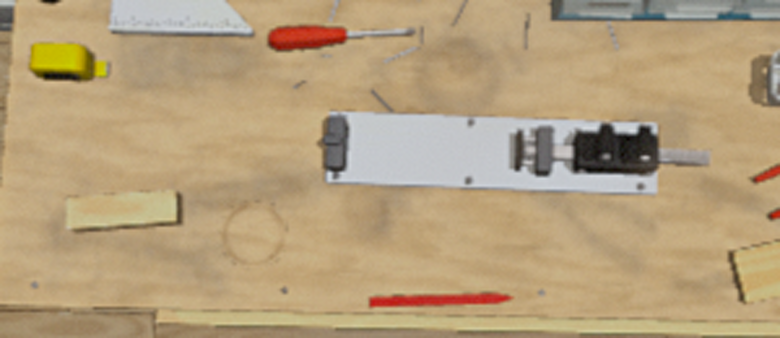

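View pics/sz.png

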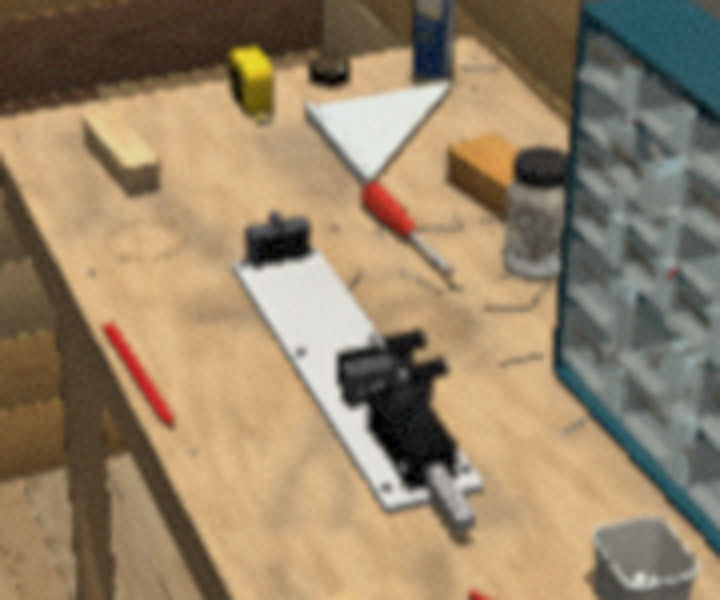

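```bash
cat >> h.py <<'E'
from scipy.optimize import minimize
def boxpts(p,L,z0=0):  # L=(x0,x1,y0,y1,z0,z1)
    x,y,a=p;c,s=np.cos(a),np.sin(a)
    return [(x+c*u-s*v,y+s*u+c*v,w) for u in L[:2] for v in L[2:4] for w in L[4:]]
def sil(im,p,boxes,S=8):
    m=np.zeros((400*S//4,640*S//4),np.uint8)
    m=np.zeros((400,640),np.uint8)
    m=np.zeros((1600,2560),np.uint8)
    for L in boxes:
        q=np.array([proj(im,X) for X in boxpts(p,L)]);q=(q+.5)*4-.5
        h=cv2.convexHull(np.round(q*16).astype(np.int32));cv2.fillConvexPoly(m,h,1,shift=4)
    return cv2.resize(m.astype(np.float32),(640,400),interpolation=cv2.INTER_AREA)
def fit(obs,boxes,p0,step=(.01,.01,.05)):
    f=lambda d:sum(np.abs(sil(im,p0+d*np.array(step),boxes)-m).sum() for im,m in obs)
    b=min((minimize(f,d0,method="Nelder-Mead",options=dict(initial_simplex=np.array(d0)+np.vstack([np.zeros(3),np.eye(3)*s])) ) for d0,s in(((0,0,0),1),((0,0,0),-.7),((.3,.3,-.3),.5))),key=lambda r:r.fun)
    return p0+b.x*np.array(step),b.fun
E
python3 - <<'E'
from h import *
ims={c:get_image(c) for c in("top","side")}
OFF=[(-.019,.019,-.065,.065,0,.038)]
o=[]
for c in ims:
    d=[d for d in trace(c,"offcut")][0];o.append((ims[c],d["pixels"].astype(np.float32)))
g=ray(ims["top"],(198,220.5),.03);print("off guess",g)
for sel in(o[:1],o[1:],o):print("off",fit(sel,OFF,np.array([g[0],g[1],0.])))
hsv=cv2.cvtColor(ims["top"]["image"],cv2.COLOR_RGB2HSV)
w=((hsv[...,1]<40)&(hsv[...,2]>140)).astype(np.uint8);w[:175]=0;w[222:]=0;w[:,:265]=0;w[:,408:]=0
n,l,st,_=cv2.connectedComponentsWithStats(w);k=1+st[1:,4].argmax();print(st[k])
h=cv2.convexHull(np.argwhere(l==k)[:,::-1].astype(np.int32));m=np.zeros((400,640),np.float32);cv2.fillConvexPoly(m,h,1)
g=ray(ims["top"],(340,198),.012);print("clamp guess",g)
print("bed",fit([(ims["top"],m)],[(-.045,.045,-.21,.195,0,.012)],np.array([g[0],g[1],0.])))
CL=[(-.045,.045,-.21,.195,0,.012),(-.023,.023,-.205,-.105,0,.06),(-.032,.032,.169,.191,0,.052)]
o=[(ims[c],trace(c,"clamp")[0]["pixels"].astype(np.float32)) for c in ims]
for sel in(o[:1],o[1:]):print("clamp",fit(sel,CL,np.array([g[0],g[1],0.])))
E
```

```text
off guess [0.41134539 0.34930478 0.03      ]
off (array([0.41175446, 0.35396368, 0.11572032]), np.float64(40.5625))
off (array([0.41371167, 0.34386748, 0.08164026]), np.float64(34.75))
off (array([0.41205172, 0.3527494 , 0.1114861 ]), np.float64(95.625))
[ 275  183  128   32 2501]
clamp guess [ 0.49541869 -0.09253667  0.012     ]
bed (array([ 0.49496963, -0.08124168, -0.01551065]), np.float64(301.5))
clamp (array([ 0.49543293, -0.08216853, -0.0137469 ]), np.float64(238.375))
clamp (array([ 0.49747463, -0.0839846 , -0.02371966]), np.float64(265.0))
```

```bash
python3 - <<'E'
from h import *
out=[]
for c,(x0,y0,w,h,s) in(("top",(170,170,260,65,3)),("side",(265,165,110,110,5))):
    im=get_image(c);I=cv2.resize(im["image"][y0:y0+h,x0:x0+w,::-1],None,fx=s,fy=s,interpolation=cv2.INTER_CUBIC)
    def P(X):q=proj(im,X);return tuple(int(v) for v in ((q+.5-[x0,y0])*s))
    def draw(p,L,col):
        b=boxpts(p,L)
        for i in range(8):
            for j in range(i):
                if sum(abs(a-b_)>0 for a,b_ in zip(np.unravel_index(i,(2,2,2)),np.unravel_index(j,(2,2,2))))==1:cv2.line(I,P(b[i]),P(b[j]),col,1)
    cl=(.495,-.0815,-.0165)
    draw((.412,.353,.1115),(-.019,.019,-.065,.065,0,.038),(0,0,255))
    for L,col in(((-.045,.045,-.21,.195,0,.012),(0,0,255)),((-.032,.032,.169,.191,.012,.052),(0,255,0)),((-.023,.023,-.205,-.105,0,.06),(255,128,0)),((-.018,.018,-.186,-.124,.106,.124),(0,255,255))):draw(cl,L,col)
    if c=="side":I=I[:, :]
    cv2.imwrite(f"pics/ov_{c}.png",I)
E
```

```text
(no output)
```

View pics/ov_top.png

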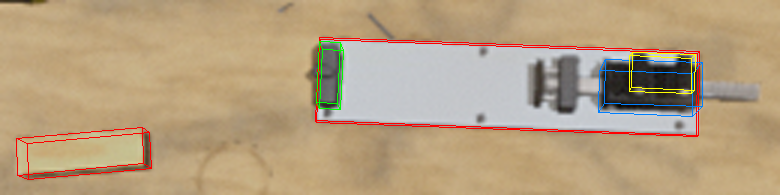

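View pics/ov_side.png

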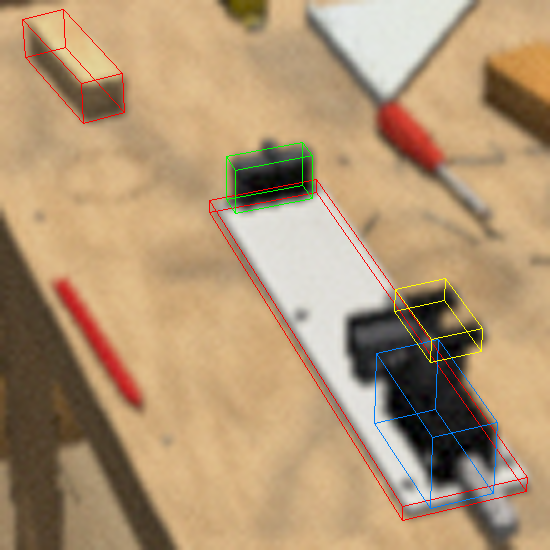

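The offcut is at about (0.412, 0.353), yaw 0.11. The clamp is at (0.495, -0.081), yaw -0.016. The overlays agree to within about 1–2 px, and the rolls sit centred in the yellow box. Next I move over the offcut.

move_arm(targets=[[[0,0,0],[0,0,0.1417],1],[[0,0,0],[0,0,0.1417],1],[[0,0,0],[0,0,0.1417],1],[[0,0,0],[0,0,0.1417],1],[[0,0,0],[0,0,0.1417],1],[[0,0,0],[0,0,0.1417],1],[[0,0,0],[0,0,0.1417],1],[[0,0,0],[0,0,0.1417],1],[[-0.027,0.0257,0.014],[0,0,0],1],[[-0.027,0.0257,0.014],[0,0,0],1],[[-0.027,0.0257,0.014],[0,0,0],1],[[-0.027,0.0257,0.014],[0,0,0],1],[[-0.027,0.0257,0.014],[0,0,0],1],[[-0.027,0.0257,0.014],[0,0,0],1],[[-0.027,0.0257,0.014],[0,0,0],1],[[-0.027,0.0257,0.014],[0,0,0],1],[[0,0,0],[0,0,0],1],[[0,0,0],[0,0,0],1]])

```text
time_s: 3.2
eef_pos: [0.4127, 0.3524, 0.1191]
tcp_rot: [[-0.109, 0.994, -0.001], [0.994, 0.109, -0.0], [-0.0, -0.001, -1.0]]
wrist_force: [0.0, 0.1, 1.3]
finger_gap: 0.0855
grasp_force: 0.0
```

move_arm(targets=[[[0,0,0.0185],[0,0,0],1],[[0,0,0.0185],[0,0,0],1],[[0,0,0.0185],[0,0,0],1],[[0,0,0.0185],[0,0,0],1],[[0,0,0.0185],[0,0,0],1],[[0,0,0.0185],[0,0,0],1],[[0,0,0],[0,0,0],1],[[0,0,0],[0,0,0],0.2],[[0,0,0],[0,0,0],0.2],[[0,0,0],[0,0,0],0.2],[[0,0,0],[0,0,0],0.2],[[0,0,0],[0,0,0],0.2],[[0,0,0],[0,0,0],0.2],[[0,0,0],[0,0,0],0.2]])

```text
time_s: 4.6
eef_pos: [0.4128, 0.3533, 0.0094]
tcp_rot: [[-0.111, 0.994, 0.001], [0.994, 0.111, 0.001], [0.001, 0.001, -1.0]]
wrist_force: [-2.0, 0.8, 7.9]
finger_gap: 0.0373
grasp_force: 60.8
```

move_arm(targets=[[[0,0,-0.02],[0,0,0],0.2],[[0,0,-0.02],[0,0,0],0.2],[[0,0,-0.02],[0,0,0],0.2],[[0,0,-0.02],[0,0,0],0.2],[[0,0,-0.02],[0,0,0],0.2],[[0,0,-0.02],[0,0,0.128],0.2],[[-0.0343,0.0091,0],[0,0,0],0.2],[[-0.0343,0.0091,0],[0,0,0],0.2],[[-0.0343,0.0091,0],[0,0,0],0.2],[[-0.0343,0.0091,0],[0,0,0],0.2],[[-0.0343,0.0091,0],[0,0,0],0.2],[[-0.0343,0.0091,0],[0,0,0],0.2],[[-0.0343,0.0091,0],[0,0,0],0.2],[[-0.0343,0.0091,0],[0,0,0],0.2],[[-0.0343,0.0091,0],[0,0,0],0.2],[[-0.0343,0.0091,0],[0,0,0],0.2],[[0,0,0],[0,0,0],0.2],[[0,0,0],[0,0,0],0.2]])

```text
time_s: 6.4
eef_pos: [0.4977, 0.0079, 0.1285]
tcp_rot: [[0.018, 1.0, 0.0], [1.0, -0.018, 0.0], [0.0, 0.0, -1.0]]
wrist_force: [-0.5, 0.4, -1.1]
finger_gap: 0.037
grasp_force: 60.5
```

move_arm(targets=[[[0,0,0.02],[0,0,0],0.2],[[0,0,0.02],[0,0,0],0.2],[[0,0,0.02],[0,0,0],0.2],[[0,0,0.02],[0,0,0],0.2],[[0,0,0.014],[0,0,0],0.2],[[0,0,0.008],[0,0,0],0.2],[[0,0,0.004],[0,0,0],0.2],[[0,0,0],[0,0,0],0.2],[[0,0,0],[0,0,0],0.2]])

```text
time_s: 7.3
eef_pos: [0.4981, 0.0086, 0.023]
tcp_rot: [[0.016, 1.0, 0.001], [1.0, -0.016, -0.0], [-0.0, 0.001, -1.0]]
wrist_force: [0.2, -0.2, -0.5]
finger_gap: 0.0372
grasp_force: 60.5
```

```bash
python3 - <<'E'
from h import *
s=get_image("side")["image"][165:275,265:375,::-1];t=get_image("top")["image"][170:235,260:430,::-1]
a=cv2.resize(s,(440,440),interpolation=cv2.INTER_CUBIC);b=cv2.resize(t,(340*2-330,134),interpolation=cv2.INTER_CUBIC)
I=np.zeros((440,800,3),np.uint8);I[:,:440]=a;I[:134,445:795]=b;cv2.imwrite("pics/pl.png",I)
E
```

```text
(no output)
```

View pics/pl.png

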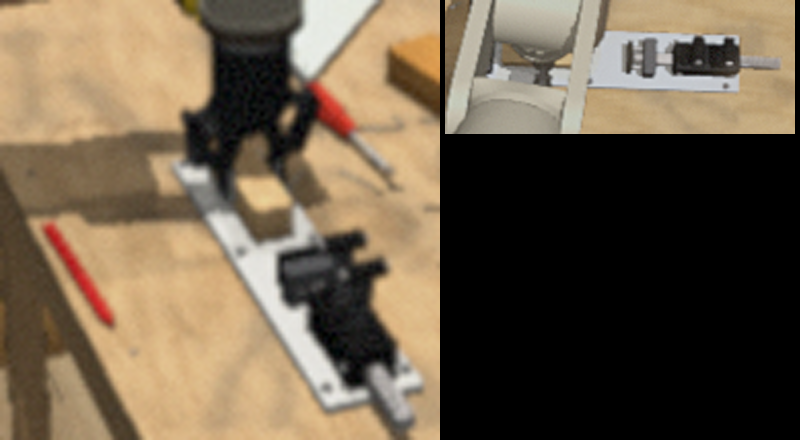

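The wood sits on the bed (side crop around 265, 205), in front of the pad and clear of the levers. I'll release it and lift.

move_arm(targets=[[[0,0,0.001],[0,0,0],0.2],[[0,0,0],[0,0,0],0.6],[[0,0,0],[0,0,0],0.9],[[0,0,0],[0,0,0],1],[[0,0,0],[0,0,0],1],[[0,0,0],[0,0,0],1],[[0,0,0],[0,0,0],1],[[0,0,-0.015],[0,0,0],1],[[0,0,-0.03],[0,0,0],1],[[0,0,-0.035],[0,0,0],1],[[0,0,-0.035],[0,0,0],1],[[0,0,-0.035],[0,0,0],1],[[0,0,0],[0,0,0],1]])

```text
time_s: 8.7
eef_pos: [0.4994, 0.0083, 0.1759]
tcp_rot: [[0.017, 1.0, 0.007], [1.0, -0.017, -0.001], [-0.001, 0.007, -1.0]]
wrist_force: [0.4, -0.2, -0.6]
finger_gap: 0.0855
grasp_force: 0.0
```

move_arm(targets=[[[0,0,0],[0,0,0.1428],1],[[0,0,0],[0,0,0.1428],1],[[0,0,0],[0,0,0.1428],1],[[0,0,0],[0,0,0.1428],1],[[0,0,0],[0,0,0.1428],1],[[0,0,0],[0,0,0.1428],1],[[0,0,0],[0,0,0.1428],1],[[0,0,0],[0,0,0.1428],1],[[0,0,0],[0,0,0.1428],1],[[0,0,0],[0,0,0.1428],1],[[0,0,0],[0,0,0.1428],1],[[0,0.0305,0],[0,0,0],1],[[0,0.0305,0],[0,0,0],1],[[0,0.0305,0],[0,0,0],1],[[0,0.0305,0],[0,0,0],1],[[0,0.0305,0],[0,0,0],1],[[0,0.0305,0],[0,0,0],1],[[0,0.0305,0],[0,0,0],1],[[0,0.0305,0],[0,0,0],1],[[0,0,0],[0,0,0],1]])

```text
time_s: 10.7
eef_pos: [0.4932, -0.2384, 0.1704]
tcp_rot: [[1.0, -0.019, -0.001], [-0.019, -1.0, -0.0], [-0.001, 0.0, -1.0]]
wrist_force: [-0.8, 0.1, -0.5]
finger_gap: 0.0857
grasp_force: 0.0
```

```bash
python3 - <<'E'
from h import *
s=get_image("side");t=get_image("top")
print(r.state()["eef_pos"])
a=cv2.resize(s["image"][165:275,265:375,::-1],(440,440),interpolation=cv2.INTER_CUBIC);b=cv2.resize(t["image"][170:235,260:430,::-1],(350,134),interpolation=cv2.INTER_CUBIC)
I=np.zeros((440,800,3),np.uint8);I[:,:440]=a;I[:134,445:795]=b;cv2.imwrite("pics/pl2.png",I)
for c,im in(("top",t),("side",s)):
    for d in trace(c,"offcut")[:1]:
        print(c,d["conf"],d["bbox"]);p=fit([(im,d["pixels"].astype(np.float32))],[(-.019,.019,-.065,.065,.012,.05)],np.array([.498,.0085,-.0165]));print(p)
E
```

```text
[ 0.49332039 -0.23577643  0.1706309 ]
top 0.87 [287.3, 190.9, 48.5, 10.2]
(array([ 0.4963329 ,  0.00705212, -0.0186179 ]), np.float64(63.4375))
side 0.7 [316.1, 198.8, 22.2, 30.3]
(array([ 0.49925251,  0.00450899, -0.05854713]), np.float64(32.125))
```

View pics/pl2.png

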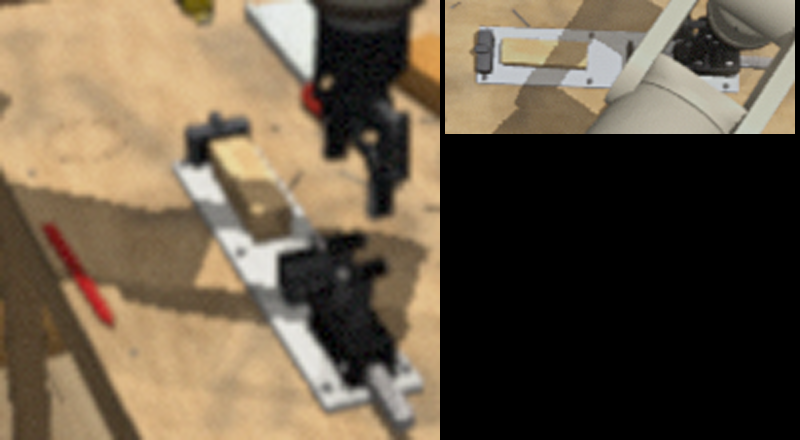

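The wood lies straight, about 14 mm short of the stop. The jaw still has about 75 mm to go to bring it up. I'll descend over the levers.

move_arm(targets=[[[0,0,0.0165],[0,0,0],1],[[0,0,0.0165],[0,0,0],1],[[0,0,0.0165],[0,0,0],1],[[0,0,0.0165],[0,0,0],1],[[0,0,0.0165],[0,0,0],1],[[0,0,0],[0,0,0],1],[[0,0,0],[0,0,0],0.8],[[0,0,0],[0,0,0],0.7],[[0,0,0],[0,0,0],0.65],[[0,0,0],[0,0,0],0.65],[[0,0,0],[0,0,0],0.65]])

```text
time_s: 12.0
eef_pos: [0.4943, -0.2362, 0.0905]
tcp_rot: [[1.0, -0.017, 0.002], [-0.017, -1.0, -0.002], [0.002, 0.002, -1.0]]
wrist_force: [-0.8, -3.2, 6.8]
finger_gap: 0.0553
grasp_force: 7.1
```

move_arm(targets=[[[0,0,0],[0,0,0],0.55],[[0,0,0],[0,0,0],0.48],[[0,0,0],[0,0,0],0.44],[[0,0,0],[0,0,0],0.44],[[0,0,0],[0,0,0],0.44],[[0,0,0],[0,0,0],0.44]])

```text
time_s: 12.6
eef_pos: [0.4946, -0.2363, 0.091]
tcp_rot: [[1.0, -0.017, 0.003], [-0.017, -1.0, -0.002], [0.003, 0.002, -1.0]]
wrist_force: [0.6, -1.7, 11.7]
finger_gap: 0.0378
grasp_force: 8.2
```

move_arm(targets=[[[0,0,0],[0,0,0],0.6],[[0,0,0],[0,0,0],0.8],[[0,0,0],[0,0,0],0.8],[[0,0,0],[0,0,0],0.8],[[0,0,0],[0,0,0],0.8],[[0,0,0],[0,0,0],0.65],[[0,0,0],[0,0,0],0.55],[[0,0,0],[0,0,0],0.48],[[0,0,0],[0,0,0],0.44],[[0,0,0],[0,0,0],0.44],[[0,0,0],[0,0,0],0.44],[[0,0,0],[0,0,0],0.44]])

```text
time_s: 13.8
eef_pos: [0.4943, -0.2362, 0.09]
tcp_rot: [[1.0, -0.017, 0.002], [-0.017, -1.0, -0.002], [0.002, 0.002, -1.0]]
wrist_force: [-0.4, -1.8, 11.7]
finger_gap: 0.0379
grasp_force: 8.2
```

```bash
python3 - <<'E'
from h import *
s=get_image("side");t=get_image("top")
print(r.state()["eef_pos"])
a=cv2.resize(s["image"][180:280,285:385,::-1],(450,450),interpolation=cv2.INTER_CUBIC);b=cv2.resize(t["image"][180:220,270:385,::-1],(345,120),interpolation=cv2.INTER_CUBIC)
I=np.zeros((450,800,3),np.uint8);I[:,:450]=a;I[:120,455:800]=b;cv2.imwrite("pics/pl3.png",I)
E
```

```text
[ 0.49427976 -0.23624351  0.09001183]
```

View pics/pl3.png

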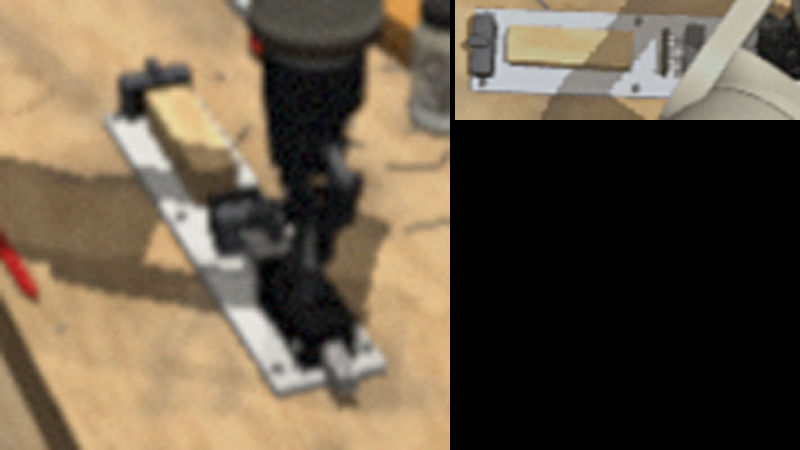

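The jaw has come up about 35 mm. The top crop shows the pad at x≈660 and the wood end at x≈633, and I estimate 40 mm in all remains. I'll do one more full stroke, then measure.

move_arm(targets=[[[0,0,0],[0,0,0],0.6],[[0,0,0],[0,0,0],0.8],[[0,0,0],[0,0,0],0.8],[[0,0,0],[0,0,0],0.8],[[0,0,0],[0,0,0],0.8],[[0,0,0],[0,0,0],0.65],[[0,0,0],[0,0,0],0.55],[[0,0,0],[0,0,0],0.48],[[0,0,0],[0,0,0],0.44],[[0,0,0],[0,0,0],0.44],[[0,0,0],[0,0,0],0.44],[[0,0,0],[0,0,0],0.44]])

```text
time_s: 15.1
eef_pos: [0.4943, -0.2363, 0.0901]
tcp_rot: [[1.0, -0.017, 0.002], [-0.017, -1.0, -0.002], [0.002, 0.002, -1.0]]
wrist_force: [0.0, -2.1, 11.7]
finger_gap: 0.0376
grasp_force: 8.2
```

```bash
python3 - <<'E'
from h import *
s=get_image("side");t=get_image("top")
print(r.state()["eef_pos"])
b=cv2.resize(t["image"][180:220,270:370,::-1],(800,320),interpolation=cv2.INTER_CUBIC)
def P(y,x,z):
    X=np.array([.496+np.cos(.0165)*x+np.sin(.0165)*y,-.081+y-.0165*x,z]);q=(proj(t,X)+.5-[270,180])*8;return tuple(int(v) for v in q)
for y,z,c in((.169,.052,(0,255,0)),(.169,.012,(0,200,0)),(.169-.13,.05,(0,0,255)),(.169-.14,.048,(255,0,0)),(.169-.15,.048,(255,255,0))):cv2.line(b,P(y,-.03,z),P(y,.03,z),c,1)
cv2.imwrite("pics/pl4.png",b)
E
```

```text
[ 0.49427325 -0.23620689  0.09001462]
```

View pics/pl4.png

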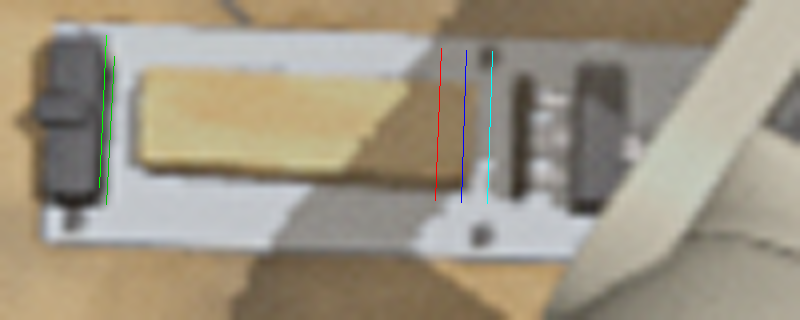

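The pad face (x≈514) is about 18 mm from the wood, and the wood is about 12 mm from the stop, so 30 mm remains. Another full stroke (20 mm at most) is safe.

move_arm(targets=[[[0,0,0],[0,0,0],0.6],[[0,0,0],[0,0,0],0.8],[[0,0,0],[0,0,0],0.8],[[0,0,0],[0,0,0],0.8],[[0,0,0],[0,0,0],0.8],[[0,0,0],[0,0,0],0.65],[[0,0,0],[0,0,0],0.55],[[0,0,0],[0,0,0],0.48],[[0,0,0],[0,0,0],0.44],[[0,0,0],[0,0,0],0.44],[[0,0,0],[0,0,0],0.44],[[0,0,0],[0,0,0],0.44]])

```text
time_s: 16.4
eef_pos: [0.4943, -0.2362, 0.09]
tcp_rot: [[1.0, -0.017, 0.002], [-0.017, -1.0, -0.002], [0.002, 0.002, -1.0]]
wrist_force: [-1.0, -2.4, 11.9]
finger_gap: 0.0378
grasp_force: 8.7
```

move_arm(targets=[[[0,0,0],[0,0,0],0.6],[[0,0,0],[0,0,0],0.8],[[0,0,0],[0,0,0],0.8],[[0,0,0],[0,0,0],0.8],[[0,0,0],[0,0,0],0.8],[[0,0,0],[0,0,0],0.65],[[0,0,0],[0,0,0],0.6],[[0,0,0],[0,0,0],0.57],[[0,0,0],[0,0,0],0.55],[[0,0,0],[0,0,0],0.55],[[0,0,0],[0,0,0],0.55]])

```text
time_s: 17.5
eef_pos: [0.4942, -0.2362, 0.09]
tcp_rot: [[1.0, -0.017, 0.002], [-0.017, -1.0, -0.002], [0.002, 0.002, -1.0]]
wrist_force: [-0.8, -3.2, 10.9]
finger_gap: 0.047
grasp_force: 8.1
```

move_arm(targets=[[[0,0,0],[0,0,0],0.53],[[0,0,0],[0,0,0],0.51],[[0,0,0],[0,0,0],0.51],[[0,0,0],[0,0,0],0.51]])

```text
time_s: 17.9
eef_pos: [0.4943, -0.2362, 0.09]
tcp_rot: [[1.0, -0.017, 0.002], [-0.017, -1.0, -0.002], [0.002, 0.002, -1.0]]
wrist_force: [-1.0, -2.4, 12.0]
finger_gap: 0.0436
grasp_force: 8.2
```

move_arm(targets=[[[0,0,0],[0,0,0],0.49],[[0,0,0],[0,0,0],0.47],[[0,0,0],[0,0,0],0.47],[[0,0,0],[0,0,0],0.47]])

```text
time_s: 18.3
eef_pos: [0.4943, -0.2362, 0.0901]
tcp_rot: [[1.0, -0.017, 0.002], [-0.017, -1.0, -0.002], [0.002, 0.002, -1.0]]
wrist_force: [-0.7, -2.1, 11.7]
finger_gap: 0.0403
grasp_force: 8.3
```

move_arm(targets=[[[0,0,0],[0,0,0],0.455],[[0,0,0],[0,0,0],0.44],[[0,0,0],[0,0,0],0.44],[[0,0,0],[0,0,0],0.44]])

```text
time_s: 18.7
eef_pos: [0.4943, -0.2362, 0.0901]
tcp_rot: [[1.0, -0.017, 0.002], [-0.017, -1.0, -0.002], [0.002, 0.002, -1.0]]
wrist_force: [-0.1, -2.0, 11.3]
finger_gap: 0.0378
grasp_force: 8.8
```

```bash
python3 - <<'E'
from h import *
t=get_image("top")
b=cv2.resize(t["image"][180:220,270:370,::-1],(800,320),interpolation=cv2.INTER_CUBIC)
cv2.imwrite("pics/pl5.png",b)
E
```

```text
(no output)
```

View pics/pl5.png

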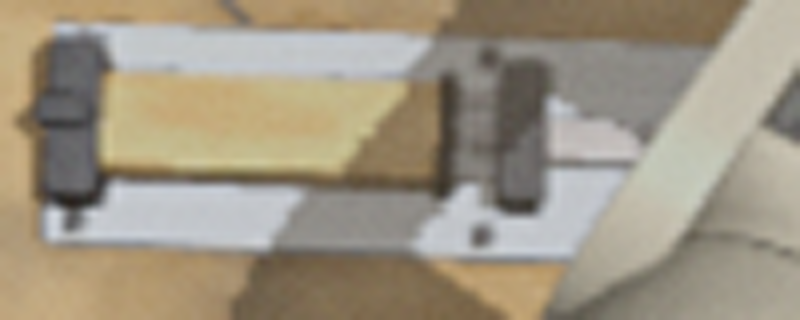

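The wood is now against the stop, with the pad just touching it (x≈445). For the last stroke I'll close in small steps and watch the grip force.

move_arm(targets=[[[0,0,0],[0,0,0],0.6],[[0,0,0],[0,0,0],0.8],[[0,0,0],[0,0,0],0.8],[[0,0,0],[0,0,0],0.8],[[0,0,0],[0,0,0],0.8],[[0,0,0],[0,0,0],0.72],[[0,0,0],[0,0,0],0.69],[[0,0,0],[0,0,0],0.67],[[0,0,0],[0,0,0],0.65],[[0,0,0],[0,0,0],0.65],[[0,0,0],[0,0,0],0.65]])

```text
time_s: 19.85
eef_pos: [0.4939, -0.2362, 0.0898]
tcp_rot: [[1.0, -0.017, 0.001], [-0.017, -1.0, -0.002], [0.001, 0.002, -1.0]]
wrist_force: [-1.9, -2.0, 9.7]
finger_gap: 0.0557
grasp_force: 9.3
```

move_arm(targets=[[[0,0,0],[0,0,0],0.635],[[0,0,0],[0,0,0],0.62],[[0,0,0],[0,0,0],0.62],[[0,0,0],[0,0,0],0.62]])

```text
time_s: 20.25
eef_pos: [0.494, -0.2362, 0.0901]
tcp_rot: [[1.0, -0.017, 0.001], [-0.017, -1.0, -0.002], [0.001, 0.002, -1.0]]
wrist_force: [-4.2, -2.2, 13.8]
finger_gap: 0.0535
grasp_force: 12.3
```

move_arm(targets=[[[0,0,0],[0,0,0],0.61],[[0,0,0],[0,0,0],0.595],[[0,0,0],[0,0,0],0.595],[[0,0,0],[0,0,0],0.595]])

```text
time_s: 20.65
eef_pos: [0.4941, -0.2362, 0.0903]
tcp_rot: [[1.0, -0.017, 0.002], [-0.017, -1.0, -0.002], [0.002, 0.002, -1.0]]
wrist_force: [-4.2, -1.4, 16.0]
finger_gap: 0.0512
grasp_force: 14.8
```

move_arm(targets=[[[0,0,0],[0,0,0],0.585],[[0,0,0],[0,0,0],0.575],[[0,0,0],[0,0,0],0.575],[[0,0,0],[0,0,0],0.575]])

```text
time_s: 21.05
eef_pos: [0.4942, -0.2363, 0.0905]
tcp_rot: [[1.0, -0.017, 0.002], [-0.017, -1.0, -0.002], [0.002, 0.002, -1.0]]
wrist_force: [-3.6, -1.2, 18.5]
finger_gap: 0.0496
grasp_force: 16.7
```

move_arm(targets=[[[0,0,0],[0,0,0],0.567],[[0,0,0],[0,0,0],0.567],[[0,0,0],[0,0,0],0.567],[[0,0,0],[0,0,0],0.567],[[0,0,0],[0,0,0],0.567],[[0,0,0],[0,0,0],0.567]])

```text
time_s: 21.65
eef_pos: [0.4942, -0.2363, 0.0906]
tcp_rot: [[1.0, -0.017, 0.002], [-0.017, -1.0, -0.002], [0.002, 0.002, -1.0]]
wrist_force: [-5.4, -1.2, 20.9]
finger_gap: 0.0488
grasp_force: 17.5
```

```bash
python3 - <<'E'
from h import *
t=get_image("top")
b=cv2.resize(t["image"][180:220,270:370,::-1],(800,320),interpolation=cv2.INTER_CUBIC)
cv2.imwrite("pics/pl6.png",b);print(r.state()["grasp_force"])
E
```

```text
17.53863126039505
```

View pics/pl6.png

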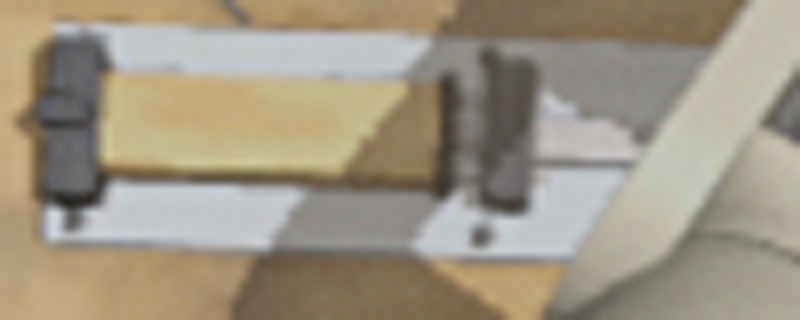

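The jaw head has moved from x≈498 to about x≈483 while the pad stayed at x≈445, so the pad is pressed in about 6 mm. That agrees with the 17.5 N grip. I'm handing in.

```bash
python3 -c "
from workcell import r
print(r.close_job())"
```

```text
the job is handed in; nothing more can be done
None
```

The job is handed in, with no verdict returned: the offcut is held against the end stop, the pad is pressed in about 6 mm (an estimate from the camera and grip force), and the trigger is still squeezed at 17.5 N.

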